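# Square up the chassis panels and hold the rear one

## Task

The side panel (on the robot's left) and the rear panel (farthest from the robot) of the instrument chassis lean inwards. Pick up the small blue-webbed square, stand it on the chassis floor and press it into the corner under the side panel until that panel stands square and stays so; then draw it away, turn the square a quarter turn and press it into the corner under the rear panel until both its faces touch, floor and panel. The rear panel springs back, so finish while still gripping the square and pressing it flat on the floor and flush against the rear panel, both panels square to the floor, and leave the other things on the bench where they are.

Things in the scene. Friction and masses are not known exactly. Their poses are not given: they have to be found in the camera images.
- square: the loose square, 0.2 to 0.35 kg: an upright and a base strip of aluminium, 36 mm wide, 6 mm thick, at a right angle, with a blue web 14 mm thick between them. Stands on its base. Origin on the underside below the grip place; x points to the upright face, 40 mm along +x and 70 mm high; the base reaches 60 mm along -x; y is across the web
- square_grip (a point): the middle of the place to grip the web, 30 mm above the square's underside; the web is 14 mm thick along the square's y and solid here for 13 mm along -x, 34 mm along +x, and from 6 to 44 mm above the underside. Axes as the square's
- square_heel (a point): the heel of the square: the lower edge of its upright face, in mid-width, 40 mm along +x from the square's origin, on the underside. Axes as the square's
- pan: flat bare-aluminium chassis floor, 206 x 246 mm, fixed; origin at the centre of its upper face, 25 mm above the bench. x points to the rear panel (away from the robot), y to the side panel (robot's left). Clear for 30 mm either side of each panel's middle line, out to 135 mm from the panel; a transformer 52 x 64 mm, 38 mm high, is fixed at (-62, -75) mm
- side_foot (a point): foot of the side panel, a grey sheet panel 160 mm long, 66 mm high, 3 mm thick, hinged along its lower edge to the chassis. Point on the hinge line at mid-length, at the floor's height, in the panel's inner face: at (-10, +120) mm in the pan's frame. When the panel is square, its inner face is the pan's plane y = +120 mm
- side_panel (a joint): lean of the side panel in rad: 0 = square to the floor, positive = leaning inwards over the floor, from -0.1 to 0.2. A stiff friction hinge (0.06 N m, about 1 N at the panel's top edge): it stays where it is left
- rear_foot (a point): foot of the rear panel, a grey sheet panel 200 mm long, 66 mm high, 3 mm thick, hinged along its lower edge to the chassis. Point on the hinge line at mid-length, at the floor's height, in the panel's inner face: at (+100, -10) mm in the pan's frame. When the panel is square, its inner face is the pan's plane x = +100 mm
- rear_panel (a joint): lean of the rear panel in rad: 0 = square to the floor, positive = leaning inwards, from -0.1 to 0.2. A spring (0.12 N m at square, about 2 N at the top edge) pushes it inwards to its stop at 0.2 whenever it is let go
- capacitor: bystander: loose black can 28 mm across, 40 mm high, standing on the chassis floor near the right-hand end of the rear panel, at least 55 mm from the rear panel's middle line; origin under its centre
- multimeter: bystander: grey meter 170 x 85 x 36 mm lying to the right of the chassis; origin under its centre
- driver: bystander: screwdriver with orange handle, 170 mm, lying to the left of the chassis, beyond the square
- spool: bystander: spool 54 mm across, 42 mm high, standing to the left of the chassis, beyond the square; origin under its centre
- flux: bystander: small white bottle 36 mm across, 85 mm high, standing at the right front; origin under its centre
- screw_tray: bystander: blue open tray 80 x 130 x 28 mm behind the chassis; origin under its centre
- thermal_viewer: bystander: grey hand-held viewer about 180 x 80 x 40 mm lying behind the chassis, to the right; origin under its grip
Mind the look-alikes: they are no part of the job. Several things have the shape of the square; the one meant has the colours described above.

How it is judged:
On the way, in this order (a step that is already met when the one before it is completed fails the run):
1. the square, gripped and standing flat on the chassis floor, is home in the corner under the side panel (within 4 mm), which stands square (value of joint side_panel between -0.035 and 0.035 rad and z of square_heel in the frame of pan below 0.003 m and angle between square_heel's own z axis and vertical below 0.035 rad and contact force between square and pan above 0.5 N and y of square_heel in the frame of pan above 0.116 m and angle between the x axis of square and the y axis of pan, either way round below 0.07 rad and contact force between the fingers and square above 1 N), for 0.2 s.
2. the square has been drawn away from the side panel, which stays square (value of joint side_panel between -0.035 and 0.035 rad and contact force between square and side_panel below 0.01 N and y of square_heel in the frame of pan below 0.1 m), for 0.1 s.
At the end, for the whole second after the job is handed in: Both panels within 2 degrees of square; the square gripped (over 2 N), at rest, flat on the floor (within 3 mm, tilt under 2 degrees, over 0.5 N) and pressed on the rear panel (over 1 N), heel within 4 mm of the hinge line, direction within 0.07 rad of the chassis's (value of joint rear_panel between -0.035 and 0.035 rad and value of joint side_panel between -0.035 and 0.035 rad and contact force between square and rear_panel above 1 N and z of square_heel in the frame of pan below 0.003 m and angle between square_heel's own z axis and vertical below 0.035 rad and contact force between square and pan above 0.5 N and x of square_heel in the frame of pan above 0.096 m and angle between the x axis of square and the x axis of pan, either way round below 0.07 rad and contact force between the fingers and square above 2 N and linear speed of square below 0.02 m/s); the arm keeps its last pose, push and grip.
It fails at once if a bystander is pushed away (more than 25 mm) (distance of any of multimeter, driver, spool, flux, screw_tray, capacitor, thermal_viewer from where it was at the start of the episode above 0.025 m).
It also fails if it takes over 48 s, if anything falls off the work surface, if the arm or the gripper's body presses on something with over 40 N, if the wrist force passes 120 N, or if a joint passes its speed limit or range.

## Robot

A 6-joint arm with a two-finger parallel gripper is mounted at the origin on the work surface. World frame = base frame: x ahead of the robot, y to its left, z up, the work surface at z = 0. Lengths are in m, angles in rad, forces in N, time in s.
With the tool pointing down it reaches from about 0.225 to 0.875 m from the base axis. Payload 3.4 kg.
Tool frame: the origin (TCP) lies between the finger pads; the fingertips stand 11 mm ahead of it and the grasp point (between the pads) lies 8 mm behind it; z points along the fingers, x is the direction in which the jaws open and shut, and the axes are right-handed (so a half turn about z gives the same grasp; the last joint's range is limited). The gripper opens to 85 mm and grips with 20 to 120 N. Pads are 22 mm wide; open, the fingers measure 114 mm over their backs; the gripper's body (76 mm by 85 mm) begins 54 mm behind the grasp point. The pads swing forward as they close: fully open they stand 13 mm farther back than shut.
Start: joints at [-1.304, 0.276, 1.505, -0, 1.361, -0.121], TCP at [0.217, -0.532, 0.242] pointing down, gripper open.
Joint ranges: [-2.89, 2.89], [-0.75, 2.08], [0.22, 2.7], [-1.18, 4.32], [0.11, 2.71], [-2.7, 2.7]. Speed limits (rad/s): [2.57, 2.57, 3.14, 3.14, 3.14, 3.14].

## Interface

Orientations are given as a unit quaternion [w, x, y, z].
In Python, from station import state, eyes, bot gives the robot as it stands. The module is installed in compiled form; this text tells all that it offers.
- The arm moves only by the tool step_arm, never from a script. Its argument "increments" is a list of rows, each a list of 3 entries, a list of its own where there are three numbers: the shift along the tool's x, y, z in m, then the turn about the tool's z in degrees, then the finger opening in m, from 0 to 0.0854. In form: [[[dx, dy, dz], roll, claw], ...]. A call has 1 to 8 rows; each row shifts and turns the commanded pose from where the row before left it, along the tool's axes as they then stand; what a row does not reach is not made up. A row lasts 1/10 s, in which the tool goes at most 50 mm and 8.59 degrees, less where a joint would pass 70% of its speed; a pose out of reach is approached as far as the arm can. A call is refused whole if a number of a shift passes 0.05 or a number of a turn 8.59, either way. A call with a gripper value outside its range is refused whole. The fingers move at their own pace and stop on an object; "newtons" is the grip in N (left out, the last holds). Time passes only in rows, so rows that do not move let the fingers close. It gives the time, the measured TCP pose, the force and the opening at its end, in the units of the state.
- state(): the state, without advancing time (a new reading comes with each control period).
- eyes.grab_frame(name): name is "side" or "top"; returns the picture (420x560x3 uint8, red, green, blue); there is no depth.
- eyes.camera_model(name): a dict with "fx", "fy", "cx", "cy" (pixels), "k1" (the pictures are not rectified: a ray, as slopes to the right and down, at radius r is drawn at 1 + k1 r^2 times it, then the intrinsics apply), "R" (3x3) and "t" (3): a world point X has camera coordinates R X + t. Camera axes: x right, y down, z forward; pixel columns grow to the right and rows downward; lengths in m; the calibration is good to about 2 mm. A picture is of the moment at which its call begins. camera_model takes no time and is no camera call.
- bot.finish_job(): hands the job in, once; it reports no verdict.
The state is a dict: "clock": time; "qpos": joint angles; "joint_vel": joint speeds; "tau": joint torques, N m; "tcp_pos": TCP position; "ee_rot": TCP orientation; "wrist_force": force on the tool from outside, world axes, zero at the start; "moment": the same for the moment, N m; "gripper_width": finger opening in m.
Only numpy, scipy, OpenCV 4.12 (cv2) and the standard library are available. Lean on these libraries where they do the work, as an engineer would, in place of code of your own. Each camera call takes 0.05 s, during which the arm holds its last target.

## Working session

There is one attempt and no reset: what is moved stays moved. The work goes in short steps, Python scripts to look and compute and a tool call to move; the robot and the scene stay as the last step left them, time stands still between calls to the robot, and variables do not carry over. Pictures are saved under pics/ and viewed, and the job is handed in when it is done.

Besides the shell and the picture viewer there is one more tool, called after ">>>" in YAML: its name, and indented under it one key for each argument. step_arm: Moves the arm, as the interface text tells. Its arguments: {"type":"object","properties":{"increments":{"type":"array","items":{"type":"array"}},"newtons":{"type":"number"}},"required":["increments"]}

```bash
mkdir -p pics
python3 - <<'E'
from station import state, eyes, bot
import cv2
for n in ("top","side"):
    f=eyes.grab_frame(n); cv2.imwrite(f"pics/{n}0.png",f[:,:,::-1]); print(n,eyes.camera_model(n))
print(state())
E
```

```text
top {'fx': 458.5612591504355, 'fy': 458.5612591504355, 'cx': 277.0284017524303, 'cy': 218.95965339429924, 'k1': -0.10265335429573298, 'R': array([[-0.06405387, -0.99794307, -0.00259435],
       [-0.97649387,  0.06321285, -0.20606761],
       [ 0.20580774, -0.01066606, -0.97853432]]), 't': array([-0.01955467,  0.56661963,  1.14705941])}
side {'fx': 405.1206649227064, 'fy': 405.1206649227064, 'cx': 279.65742562962436, 'cy': 207.7334589432776, 'k1': -0.10443247820181653, 'R': array([[ 0.96695412, -0.25473651, -0.01044263],
       [-0.14188489, -0.50364666, -0.85217881],
       [ 0.21182166,  0.82549946, -0.52314647]]), 't': array([-0.54450829,  0.11046167,  0.90913181])}
{'clock': 0.1, 'qpos': array([-1.30404273e+00,  2.76530297e-01,  1.50600548e+00,  3.32697623e-06,
        1.36068942e+00, -1.20995268e-01]), 'joint_vel': array([-0.00336915, -0.00017778, -0.00359523,  0.00176921, -0.00093035,
        0.00098325]), 'tau': array([ 1.28209613e-03, -4.17702055e+01, -2.46406657e+01, -2.15837417e-04,
        5.75415252e-03,  6.46819004e-06]), 'tcp_pos': array([ 0.21729021, -0.53187867,  0.24152744]), 'ee_rot': array([-5.34860762e-04,  8.30091498e-01, -5.57626612e-01, -6.16622259e-04]), 'wrist_force': array([-0.29018748, -0.41680004, -0.91490985]), 'moment': array([-0.01867818, -0.02886879,  0.00266826]), 'gripper_width': 0.08568038005579072}
```

View pics/top0.png

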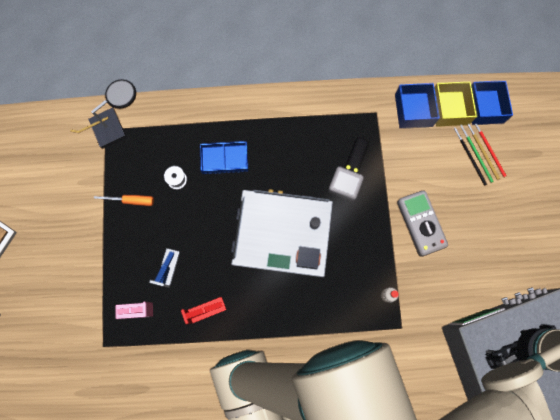

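View pics/side0.png

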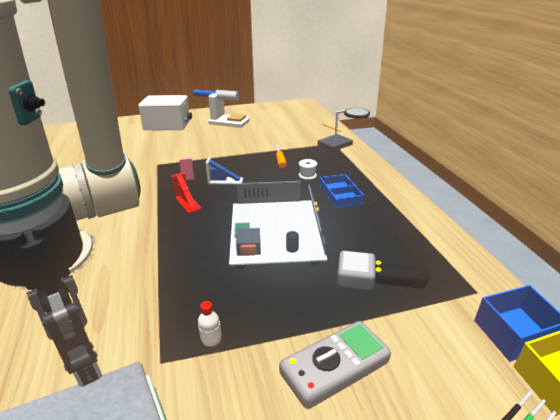

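Run:
```python
import cv2,numpy as np
a=cv2.imread('pics/top0.png');b=cv2.imread('pics/side0.png')
cv2.imwrite('pics/z1.png',cv2.resize(a[240:300,140:210],None,fx=10,fy=10,interpolation=cv2.INTER_CUBIC)[:600])
cv2.imwrite('pics/z2.png',cv2.resize(a[180:285,220:345],None,fx=5.7,fy=5.7,interpolation=cv2.INTER_CUBIC))
cv2.imwrite('pics/z3.png',cv2.resize(b[150:200,170:260],None,fx=8,fy=8,interpolation=cv2.INTER_CUBIC))
cv2.imwrite('pics/z4.png',cv2.resize(b[170:275,215:340],None,fx=5.7,fy=5.7,interpolation=cv2.INTER_CUBIC))
```

```text
(no output)
```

View pics/z1.png

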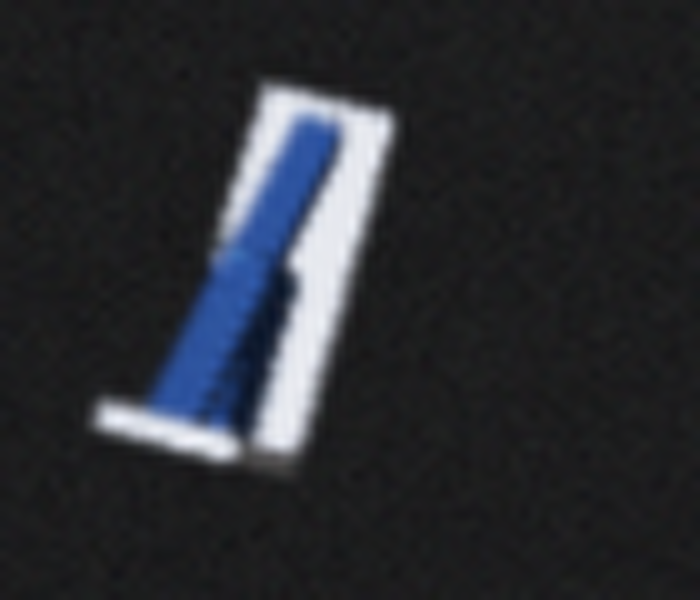

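View pics/z2.png

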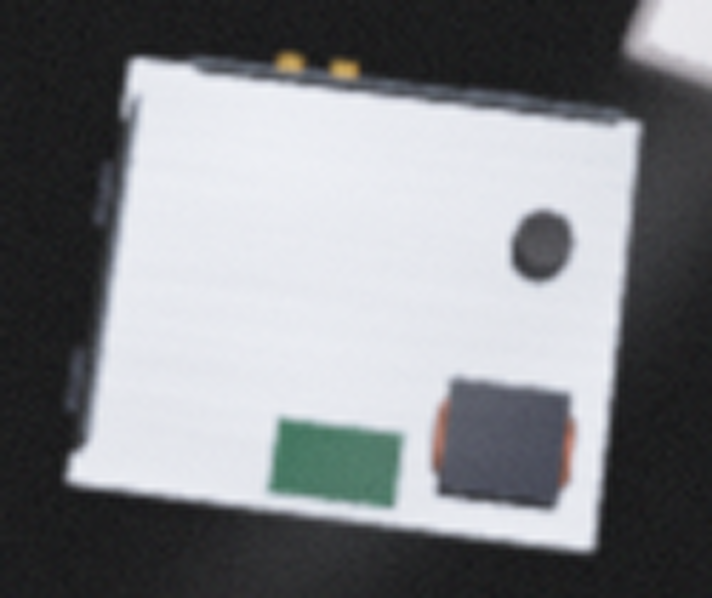

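View pics/z3.png

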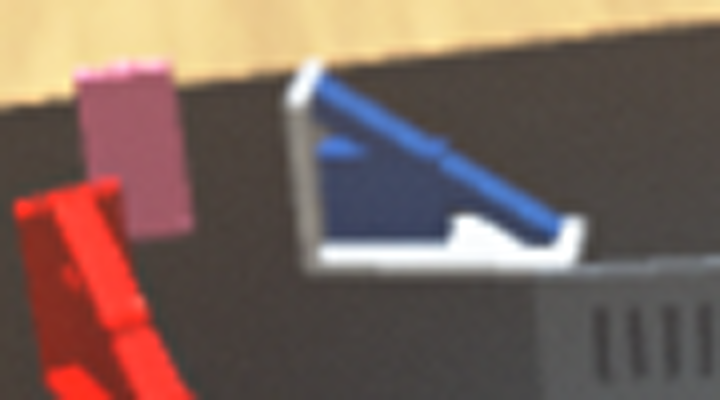

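View pics/z4.png

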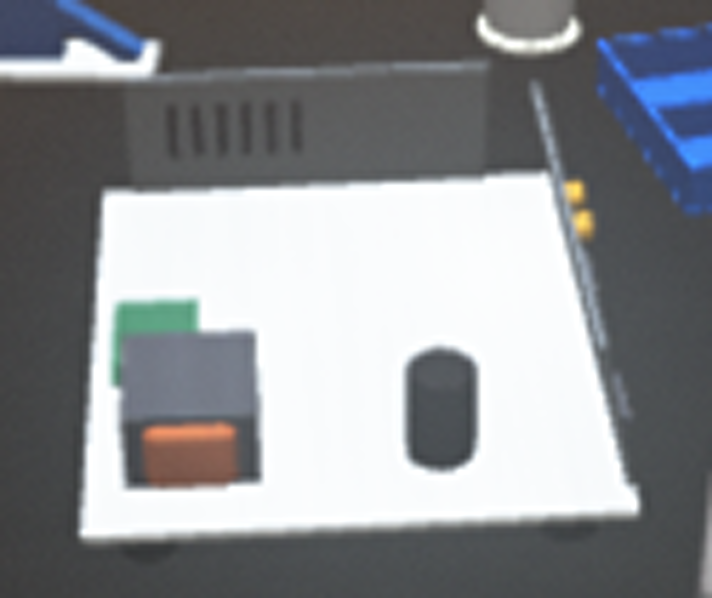

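The square (blue web, white strips) shows in the top picture around (165,267), with its upright at the near end and its base pointing away. The chassis corners are near (243,190), (232,265), (324,276) and (332,201). Next I'll cast rays through these.

```bash
cat > h.py <<'E'
import numpy as np, cv2
from station import state, eyes, bot
def ray(n,px):
    m=eyes.camera_model(n)
    K=np.array([[m['fx'],0,m['cx']],[0,m['fy'],m['cy']],[0,0,1]])
    u=cv2.undistortPoints(np.array(px,float).reshape(-1,1,2),K,np.array([m['k1'],0,0,0,0]),None,None)[:,0]
    d=np.c_[u,np.ones(len(u))]@m['R']; return -m['R'].T@m['t'],d
def plane(n,px,z):
    c,d=ray(n,px); z=np.broadcast_to(z,len(d)); return c+d*((z-c[2])/d[:,2])[:,None]
def proj(n,X):
    m=eyes.camera_model(n); K=np.array([[m['fx'],0,m['cx']],[0,m['fy'],m['cy']],[0,0,1]])
    return cv2.projectPoints(np.array(X,float).reshape(-1,1,3),cv2.Rodrigues(m['R'])[0],m['t'],K,np.array([m['k1'],0,0,0,0]))[0][:,0]
def fit(P,W):
    P=np.array(P,float)[:,:2];W=np.array(W)[:,:2];p=P-P.mean(0);w=W-W.mean(0)
    a=np.arctan2((p[:,0]*w[:,1]-p[:,1]*w[:,0]).sum(),(p*w).sum());R=np.array([[np.cos(a),-np.sin(a)],[np.sin(a),np.cos(a)]])
    t=W.mean(0)-R@P.mean(0); return t,a,(W-P@R.T-t)
def un(u,s,o): return (np.array(u,float)+.5)/s-.5+np.array(o)
def tool(d):
    from scipy.spatial.transform import Rotation as Ro
    q=state()['ee_rot'];R=Ro.from_quat([q[1],q[2],q[3],q[0]]).as_matrix(); return R.T@np.array(d)
def yaw():
    from scipy.spatial.transform import Rotation as Ro
    q=state()['ee_rot'];R=Ro.from_quat([q[1],q[2],q[3],q[0]]).as_matrix(); return np.degrees(np.arctan2(R[1,0],R[0,0])),R[:,2]
E
python3 - <<'E'
from h import *
np.set_printoptions(precision=4,suppress=True)
pc=un([[128,58],[66,484],[597,551],[641,122]],5.7,[220,180])
W=plane('top',pc,.025);P=[[.103,.123],[-.103,.123],[-.103,-.123],[.103,-.123]]
print('pan top',fit(P,W))
ps=un([[78,532],[637,497],[549,173],[103,190]],5.7,[215,170])
W=plane('side',ps,.025);P=[[-.103,-.123],[.103,-.123],[.100,.120],[-.103,.120]]
print('pan side',fit(P,W))
pq=un([[261,78],[397,110],[303,450],[93,430],[236,465],[246,440],[102,396]],10,[140,240])
z=[.006,.006,.006,.07,.07,.07,.07];P=[[-.06,.018],[-.06,-.018],[.037,-.018],[.04,.018],[.04,-.018],[.034,-.018],[.034,.018]]
# x toward robot; y: z up => left-right check
P=np.array(P);W=plane('top',pq,z)
print(W)
for s in(1,-1):
    Q=P*[1,s]; t,a,r=fit(Q,W);print('sq',s,t,np.degrees(a),r)
print(yaw())
E
```

```text
pan top (array([ 0.5339, -0.0683]), np.float64(-0.18998147909061602), array([[ 0.001 ,  0.0013],
       [-0.0002,  0.0012],
       [-0.0007, -0.0015],
       [-0.0001, -0.001 ]]))
pan side (array([ 0.5345, -0.0646]), np.float64(-0.19253075859948643), array([[-0.0017, -0.0016],
       [ 0.0006,  0.0025],
       [ 0.0012, -0.0014],
       [-0.0001,  0.0005]]))
[[0.5159 0.2522 0.006 ]
 [0.5048 0.2149 0.006 ]
 [0.414  0.2427 0.006 ]
 [0.4171 0.2821 0.07  ]
 [0.4061 0.2452 0.07  ]
 [0.4123 0.2425 0.07  ]
 [0.4257 0.2796 0.07  ]]
sq 1 [0.4508 0.2469] 168.20315795709996 [[ 0.01    0.0352]
 [-0.0085 -0.0373]
 [-0.0043 -0.0294]
 [ 0.0091  0.0446]
 [-0.0093 -0.0275]
 [-0.0089 -0.029 ]
 [ 0.0118  0.0434]]
sq -1 [0.4519 0.2511] 163.34137198189407 [[ 0.0013  0.001 ]
 [ 0.0005 -0.0018]
 [ 0.0027 -0.0018]
 [-0.0016  0.0023]
 [-0.0023 -0.0001]
 [-0.0018 -0.0011]
 [ 0.0012  0.0015]]
(np.float64(-67.78365741177976), array([-0.0004,  0.0016, -1.    ]))
```

>>> step_arm:
  increments:
    - [[0, 0, 0], -8.5, 0.085]
    - [[0, 0, 0], -8.5, 0.085]
    - [[0, 0, 0], -8.5, 0.085]
    - [[0, 0, 0], -8.5, 0.085]
    - [[0, 0, 0], -8.5, 0.085]
    - [[0, 0, 0], -8.5, 0.085]
    - [[0, 0, 0], -8.5, 0.085]
    - [[0, 0, 0], -8.5, 0.085]

```text
clock: 0.9
tcp_pos: [0.2173, -0.532, 0.2418]
ee_rot: [-0.001, 1.0, 0.005, -0.0]
wrist_force: [0.1, 0.9, 0.5]
gripper_width: 0.0854
```

>>> step_arm:
  increments:
    - [[0, 0, 0], -8.5, 0.085]
    - [[0, 0, 0], -8.5, 0.085]
    - [[0, 0, 0], -8.5, 0.085]
    - [[0, 0, 0], -8.5, 0.085]
    - [[0, 0, 0], -8.5, 0.085]
    - [[0, 0, 0], -8.5, 0.085]
    - [[0, 0, 0], -8.5, 0.085]
    - [[0, 0, 0], -8.5, 0.085]

```text
clock: 1.7
tcp_pos: [0.2174, -0.532, 0.2418]
ee_rot: [-0.001, 0.826, 0.563, 0.0]
wrist_force: [-1.1, 0.0, 0.2]
gripper_width: 0.0853
```

Run:
```python
from h import *
s=state();print(yaw(),s['tcp_pos'],s['qpos'],s['clock']); print(tool(np.array([.452,.251,.13])-s['tcp_pos']))
```

```text
(np.float64(68.57004290452531), array([-2.93486555e-04,  1.01264040e-03, -9.99999444e-01])) [ 0.2173569  -0.53203254  0.24179622] [-1.30398906e+00  2.76329907e-01  1.50561793e+00 -1.64789583e-05
  1.36069901e+00 -2.50075890e+00] 1.7
[ 0.81453387 -0.06759815  0.11252022]
```

>>> step_arm:
  increments:
    - [[0.045, -0.004, 0], -4.7, 0.085]
    - [[0.045, 0, 0], 0, 0.085]
    - [[0.045, 0, 0], 0, 0.085]
    - [[0.045, 0, 0], 0, 0.085]
    - [[0.045, 0, 0], 0, 0.085]
    - [[0.045, 0, 0], 0, 0.085]
    - [[0.045, 0, 0], 0, 0.085]
    - [[0.045, 0, 0], 0, 0.085]

```text
clock: 2.5
tcp_pos: [0.3229, -0.1861, 0.2421]
ee_rot: [-0.0, 0.805, 0.594, 0.0]
wrist_force: [1.3, 0.4, 0.1]
gripper_width: 0.0851
```

>>> step_arm:
  increments:
    - [[0.045, 0, 0], 0, 0.085]
    - [[0.045, 0, 0], 0, 0.085]
    - [[0.045, 0, 0], 0, 0.085]
    - [[0.045, 0, 0], 0, 0.085]
    - [[0.045, 0, 0], 0, 0.085]
    - [[0.045, 0, 0], 0, 0.085]
    - [[0.045, 0, 0], 0, 0.085]
    - [[0, 0, 0.03], 0, 0.085]

```text
clock: 3.3
tcp_pos: [0.4197, 0.1185, 0.2148]
ee_rot: [0.001, 0.802, 0.597, 0.005]
wrist_force: [0.1, -0.9, -0.8]
gripper_width: 0.085
```

Run:
```python
from h import *
s=state();print(yaw(),s['tcp_pos'],s['qpos'],s['clock']); print(tool(np.array([.452,.251,.13])-s['tcp_pos']))
```

```text
(np.float64(73.28425539348446), array([ 0.00993807,  0.00380476, -0.99994338])) [0.41968893 0.11845324 0.2148055 ] [ 0.11307856  0.07838793  1.82951041  0.00282803  1.22339145 -1.16689473] 3.3
[ 0.13568489 -0.00789945  0.08562612]
```

>>> step_arm:
  increments:
    - [[0.045, -0.003, 0.02], 0, 0.085]
    - [[0.045, -0.003, 0.02], 0, 0.085]
    - [[0.044, -0.002, 0.02], 0, 0.085]
    - [[0, 0, 0.02], 0, 0.085]
    - [[0, 0, 0], 0, 0.085]
    - [[0, 0, 0], 0, 0.085]

```text
clock: 3.9
tcp_pos: [0.4466, 0.2432, 0.1319]
ee_rot: [-0.0, 0.804, 0.594, -0.001]
wrist_force: [-0.2, 0.6, -0.2]
gripper_width: 0.0852
```

Run:
```python
from h import *
f=eyes.grab_frame('top');cv2.imwrite('pics/t1.png',f[:,:,::-1])
cv2.imwrite('pics/t1z.png',cv2.resize(f[210:310,110:230,::-1],None,fx=6,fy=6,interpolation=cv2.INTER_CUBIC))
f=eyes.grab_frame('side');cv2.imwrite('pics/s1z.png',cv2.resize(f[100:210,140:290,::-1],None,fx=5,fy=5,interpolation=cv2.INTER_CUBIC))
s=state();print(yaw(),s['tcp_pos'],s['qpos'],s['clock']); print(tool(np.array([.452,.251,.025])-s['tcp_pos']))
```

```text
(np.float64(72.86249235209321), array([ 1.39960190e-03,  2.21186554e-04, -9.99998996e-01])) [0.4476233  0.24303629 0.13324261] [ 3.60936059e-01  2.66063592e-01  1.81270941e+00 -3.29114348e-04
  1.06143214e+00 -9.10593653e-01] 4.0
[0.00883226 0.00169802 0.10825038]
```

View pics/t1z.png

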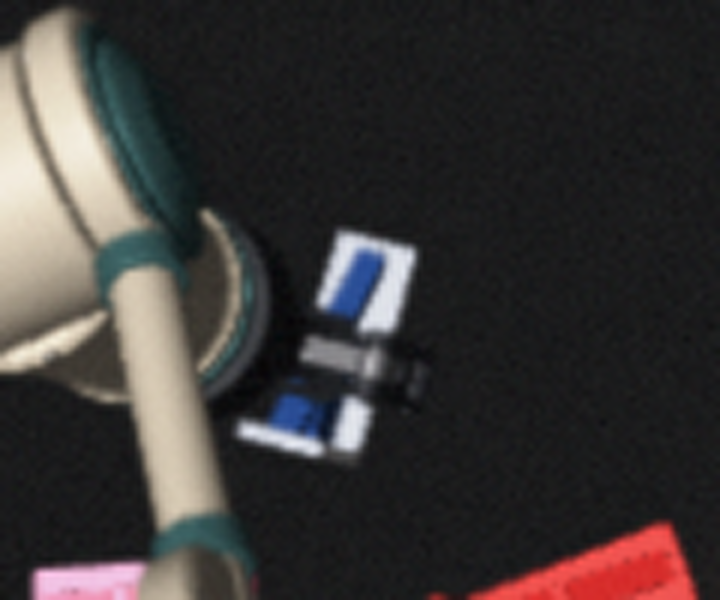

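View pics/s1z.png

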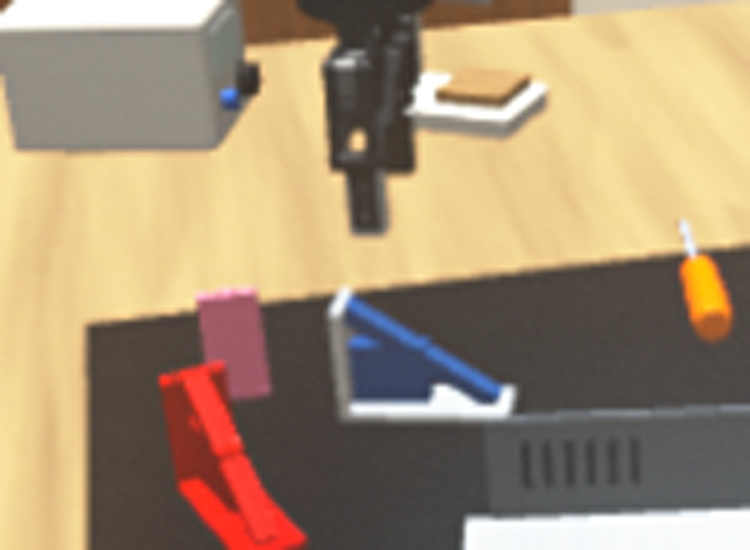

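>>> step_arm:
  increments:
    - [[0.009, -0.003, 0.01], -0.4, 0.085]
    - [[0, 0, 0.025], 0, 0.085]
    - [[0, 0, 0.025], 0, 0.085]
    - [[0, 0, 0.025], 0, 0.085]
    - [[0, 0, 0.02], 0, 0.085]
    - [[0, 0, 0.003], 0, 0.085]
    - [[0, 0, 0], 0, 0.085]

```text
clock: 4.7
tcp_pos: [0.447, 0.253, 0.0242]
ee_rot: [-0.0, 0.802, 0.597, -0.0]
wrist_force: [-0.1, 0.4, -0.3]
gripper_width: 0.0849
```

Run:
```python
from h import *
f=eyes.grab_frame('top')
cv2.imwrite('pics/t2z.png',cv2.resize(f[210:310,110:230,::-1],None,fx=6,fy=6,interpolation=cv2.INTER_CUBIC))
f=eyes.grab_frame('side');cv2.imwrite('pics/s2z.png',cv2.resize(f[100:210,140:290,::-1],None,fx=5,fy=5,interpolation=cv2.INTER_CUBIC))
s=state();print(yaw(),s['tcp_pos'],s['wrist_force'],s['clock']); print(tool(np.array([.447,.2525,.025])-s['tcp_pos']))
```

```text
(np.float64(73.29937229804969), array([ 2.12609436e-03,  8.54465591e-04, -9.99997375e-01])) [0.44792868 0.2534119  0.02528993] [ 0.99327215 -0.02115278  0.24478624] 4.8
[-0.00114073 -0.00062797  0.00028718]
```

View pics/t2z.png

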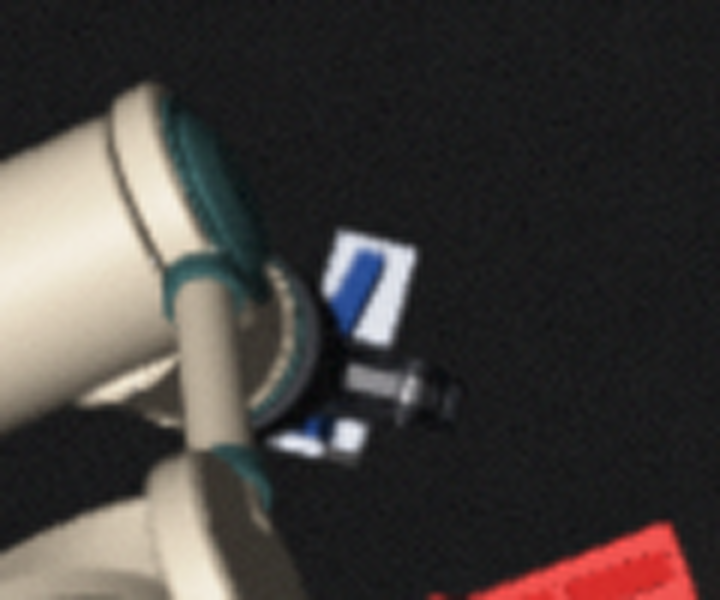

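View pics/s2z.png

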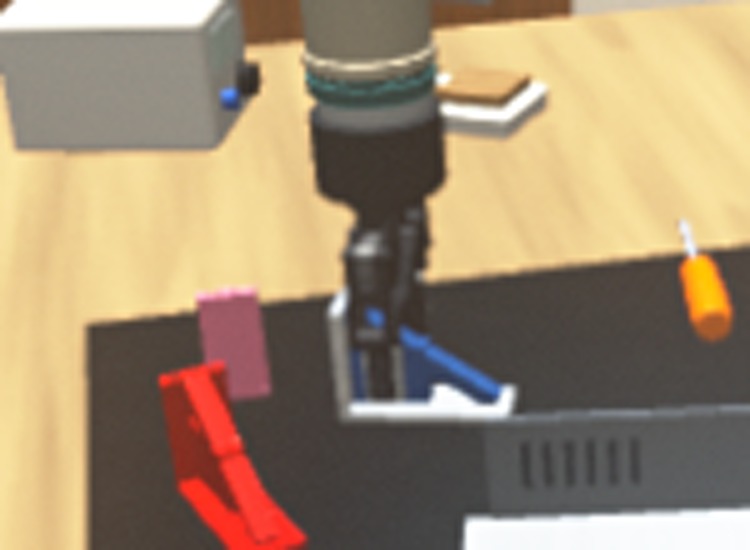

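>>> step_arm:
  increments:
    - [[0, 0, 0], 0, 0.0]
    - [[0, 0, 0], 0, 0.0]
    - [[0, 0, 0], 0, 0.0]
    - [[0, 0, 0], 0, 0.0]
    - [[0, 0, 0], 0, 0.0]
    - [[0, 0, 0], 0, 0.0]
    - [[0, 0, 0], 0, 0.0]
    - [[0, 0, 0], 0, 0.0]
  newtons: 70

```text
clock: 5.6
tcp_pos: [0.4472, 0.253, 0.0246]
ee_rot: [0.0, 0.802, 0.597, 0.0]
wrist_force: [-0.0, -1.0, 4.1]
gripper_width: 0.0131
```

>>> step_arm:
  increments:
    - [[0, 0, 0], 0, 0.0]
    - [[0, 0, -0.02], 0, 0.0]
    - [[0, 0, -0.03], 0, 0.0]
    - [[0, 0, -0.03], 0, 0.0]
    - [[0, 0, -0.03], 0, 0.0]
    - [[0, 0, -0.02], 0, 0.0]
    - [[0, 0, 0], 0, 0.0]

```text
clock: 6.3
tcp_pos: [0.4485, 0.2538, 0.1563]
ee_rot: [0.001, 0.802, 0.597, 0.003]
wrist_force: [0.5, 0.3, -1.5]
gripper_width: 0.013
```

Run:
```python
from h import *
f=eyes.grab_frame('side');cv2.imwrite('pics/s3z.png',cv2.resize(f[60:210,140:290,::-1],None,fx=4,fy=4,interpolation=cv2.INTER_CUBIC))
s=state();print(yaw(),s['tcp_pos'],s['wrist_force'],s['gripper_width'],s['clock'])
```

```text
(np.float64(73.31771596413493), array([ 1.58850074e-03,  6.92880028e-04, -9.99998498e-01])) [0.44727142 0.25326902 0.15452502] [ 0.06813402 -0.15656189 -1.80899619] 0.01321570979370472 6.35
```

View pics/s3z.png

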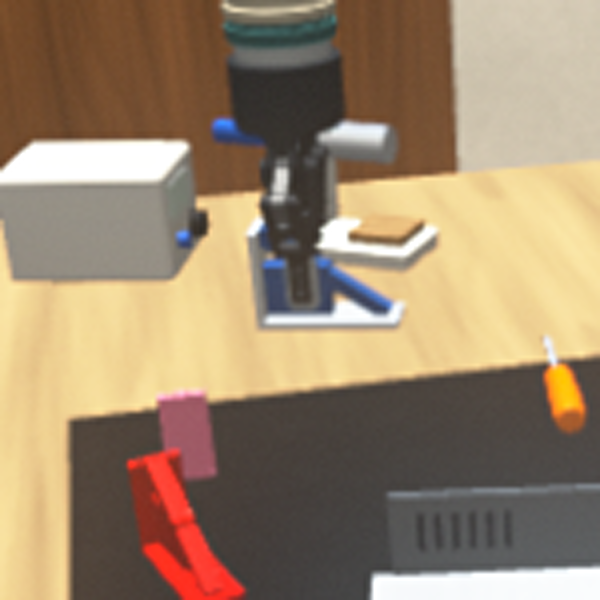

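>>> step_arm:
  increments:
    - [[0, 0, 0], 8.5, 0.0]
    - [[0, 0, 0], 8.5, 0.0]
    - [[0, 0, 0], 8.5, 0.0]
    - [[0, 0, 0], 8.5, 0.0]
    - [[0, 0, 0], 8.5, 0.0]
    - [[0, 0, 0], 8.5, 0.0]
    - [[0, 0, 0], 8.5, 0.0]
    - [[0, 0, 0], 8.5, 0.0]

```text
clock: 7.15
tcp_pos: [0.4455, 0.2525, 0.1516]
ee_rot: [0.001, 0.999, 0.043, -0.002]
wrist_force: [0.2, 0.7, -1.7]
gripper_width: 0.0133
```

>>> step_arm:
  increments:
    - [[0, 0, 0], 8.5, 0.0]
    - [[0, 0, 0], 7.7, 0.0]
    - [[0, 0, 0], 0, 0.0]
    - [[0, 0, 0], 0, 0.0]

```text
clock: 7.55
tcp_pos: [0.446, 0.2527, 0.1526]
ee_rot: [0.001, 0.996, -0.093, -0.001]
wrist_force: [-0.9, 0.7, -2.2]
gripper_width: 0.0134
```

Run:
```python
from h import *
s=state();print(yaw(),s['tcp_pos'],s['qpos'],s['gripper_width'],s['clock']); print(tool(np.array([.5346,-.0116,.15])-s['tcp_pos']))
```

```text
(np.float64(-10.720834460305635), array([-0.00297988, -0.00124849, -0.99999478])) [0.44603994 0.2527051  0.15260068] [ 3.79709441e-01  2.53633172e-01  1.77484599e+00 -6.12897485e-05
  1.11634389e+00  5.66847893e-01] 0.013394722063000459 7.55
[0.13618784 0.24321306 0.00266676]
```

>>> step_arm:
  increments:
    - [[0.017, 0.03, 0], 0.2, 0.0]
    - [[0.017, 0.03, 0], 0, 0.0]
    - [[0.017, 0.03, 0], 0, 0.0]
    - [[0.017, 0.03, 0], 0, 0.0]
    - [[0.017, 0.031, 0], 0, 0.0]
    - [[0.017, 0.031, 0], 0, 0.0]
    - [[0.017, 0.031, 0], 0, 0.0]
    - [[0.017, 0.03, 0], 0, 0.0]

```text
clock: 8.35
tcp_pos: [0.5337, -0.0129, 0.1535]
ee_rot: [-0.0, 0.995, -0.095, -0.001]
wrist_force: [0.5, -0.0, -0.8]
gripper_width: 0.0132
```

>>> step_arm:
  increments:
    - [[0, 0, 0], 0, 0.0]
    - [[0, 0, 0], 0, 0.0]

```text
clock: 8.55
tcp_pos: [0.5334, -0.012, 0.1534]
ee_rot: [-0.0, 0.995, -0.097, -0.001]
wrist_force: [-0.3, 1.1, -2.0]
gripper_width: 0.0132
```

Run:
```python
from h import *
f=eyes.grab_frame('top');cv2.imwrite('pics/t4z.png',cv2.resize(f[150:300,190:370,::-1],None,fx=4,fy=4,interpolation=cv2.INTER_CUBIC))
f=eyes.grab_frame('side');cv2.imwrite('pics/s4z.png',cv2.resize(f[130:280,190:370,::-1],None,fx=4,fy=4,interpolation=cv2.INTER_CUBIC))
s=state();print(yaw(),s['tcp_pos'],s['wrist_force'],s['gripper_width'],s['clock']); print(tool(np.array([.5346,-.0116,.05])-s['tcp_pos']))
```

```text
(np.float64(-11.014523280169511), array([-1.68301476e-03,  7.18344706e-04, -9.99998326e-01])) [ 0.53301536 -0.01078306  0.15369123] [ 1.2144723   0.00353725 -1.91317765] 0.012905878107448199 8.65
[0.00189706 0.0005389  0.1036878 ]
```

View pics/t4z.png

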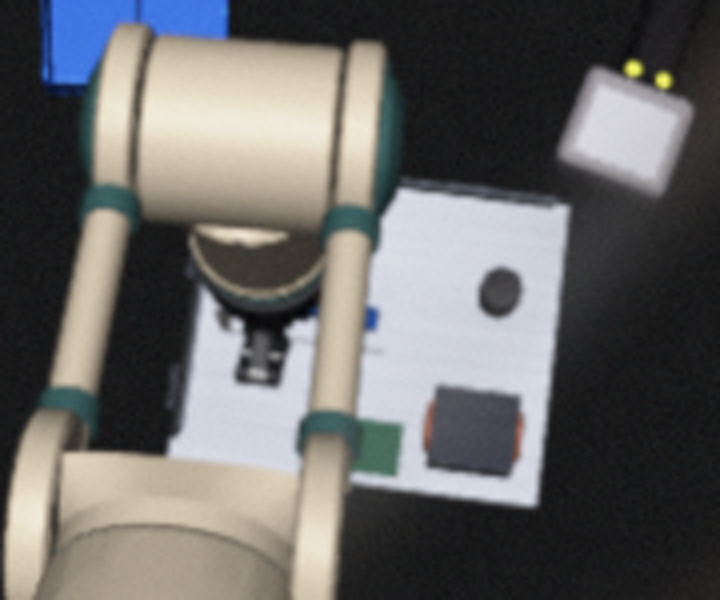

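View pics/s4z.png

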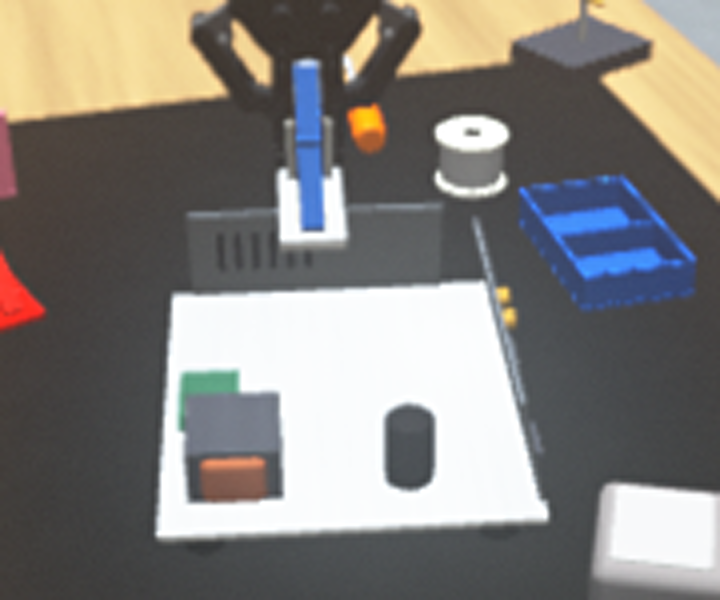

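>>> step_arm:
  increments:
    - [[0.001, 0, 0.03], 0, 0.0]
    - [[0, 0, 0.03], 0, 0.0]
    - [[0, 0, 0.025], 0, 0.0]
    - [[0, 0, 0.012], 0, 0.0]
    - [[0, 0, 0], 0, 0.0]
    - [[0, 0, 0], 0, 0.0]
    - [[0, 0, 0], 0, 0.0]

```text
clock: 9.35
tcp_pos: [0.536, -0.0116, 0.0587]
ee_rot: [0.0, 0.995, -0.096, 0.002]
wrist_force: [-0.2, -0.9, -1.5]
gripper_width: 0.0133
```

>>> step_arm:
  increments:
    - [[0, 0, 0.002], 0, 0.0]
    - [[0, 0, 0], 0, 0.0]

```text
clock: 9.55
tcp_pos: [0.5352, -0.0118, 0.0559]
ee_rot: [0.0, 0.995, -0.097, 0.001]
wrist_force: [-0.2, 0.4, -1.9]
gripper_width: 0.0132
```

>>> step_arm:
  increments:
    - [[0, 0, 0.002], 0, 0.0]
    - [[0, 0, 0], 0, 0.0]

```text
clock: 9.75
tcp_pos: [0.5347, -0.0118, 0.0532]
ee_rot: [0.0, 0.995, -0.097, -0.0]
wrist_force: [-0.5, -0.5, -1.7]
gripper_width: 0.0133
```

>>> step_arm:
  increments:
    - [[0, 0, 0.002], 0, 0.0]
    - [[0, 0, 0], 0, 0.0]

```text
clock: 9.95
tcp_pos: [0.5346, -0.0117, 0.051]
ee_rot: [0.0, 0.995, -0.097, -0.0]
wrist_force: [0.0, 0.0, -2.7]
gripper_width: 0.0133
```

>>> step_arm:
  increments:
    - [[0, 0, 0.001], 0, 0.0]
    - [[0, 0, 0], 0, 0.0]

```text
clock: 10.15
tcp_pos: [0.5347, -0.0117, 0.0501]
ee_rot: [0.0, 0.995, -0.097, -0.0]
wrist_force: [0.8, 0.5, -1.8]
gripper_width: 0.0132
```

>>> step_arm:
  increments:
    - [[0, 0, 0.001], 0, 0.0]
    - [[0, 0, 0], 0, 0.0]

```text
clock: 10.35
tcp_pos: [0.5349, -0.0117, 0.0496]
ee_rot: [0.0, 0.995, -0.097, 0.0]
wrist_force: [-0.5, -0.2, 0.2]
gripper_width: 0.0133
```

>>> step_arm:
  increments:
    - [[0, 0, 0.001], 0, 0.0]
    - [[0, 0, 0], 0, 0.0]

```text
clock: 10.55
tcp_pos: [0.5349, -0.0117, 0.0496]
ee_rot: [0.0, 0.995, -0.097, 0.0]
wrist_force: [-1.8, 0.6, 8.2]
gripper_width: 0.0133
```

>>> step_arm:
  increments:
    - [[0, -0.005, 0], 0, 0.0]
    - [[0, -0.005, 0], 0, 0.0]
    - [[0, -0.004, 0], 0, 0.0]
    - [[0, 0, 0], 0, 0.0]

```text
clock: 10.95
tcp_pos: [0.539, 0.001, 0.0496]
ee_rot: [0.001, 0.995, -0.096, 0.002]
wrist_force: [0.1, -2.7, 5.5]
gripper_width: 0.013
```

Run:
```python
from h import *
f=eyes.grab_frame('side');cv2.imwrite('pics/s5z.png',cv2.resize(f[130:280,190:370,::-1],None,fx=4,fy=4,interpolation=cv2.INTER_CUBIC))
s=state();print(yaw(),s['tcp_pos'],s['wrist_force'],s['gripper_width'],s['clock'])
```

```text
(np.float64(-11.01527616199854), array([ 0.0034183 , -0.00231123, -0.99999149])) [0.53899455 0.00098554 0.04961468] [ 0.40684931 -3.74073331  5.98103822] 0.013108208377789992 11.0
```

View pics/s5z.png

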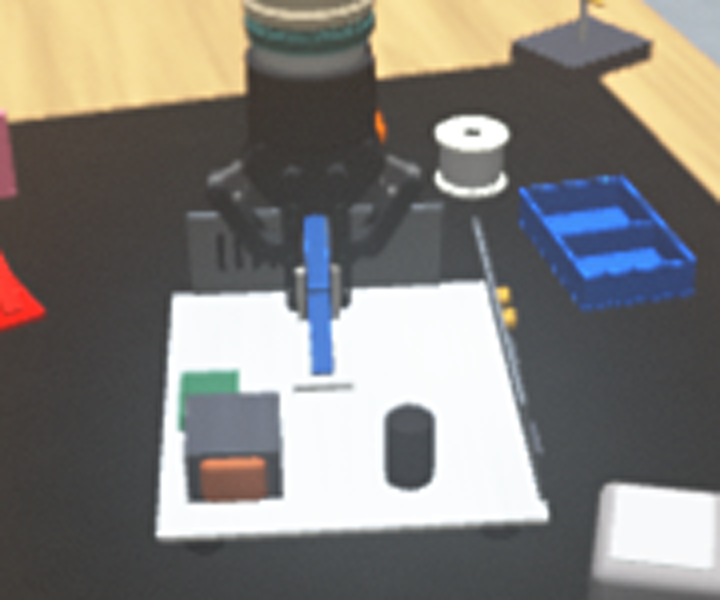

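>>> step_arm:
  increments:
    - [[0, -0.004, 0], 0, 0.0]
    - [[0, -0.004, 0], 0, 0.0]
    - [[0, 0, 0], 0, 0.0]
    - [[0, 0, 0], 0, 0.0]

```text
clock: 11.4
tcp_pos: [0.5406, 0.0086, 0.0496]
ee_rot: [0.001, 0.995, -0.096, 0.002]
wrist_force: [-0.2, -4.2, 5.6]
gripper_width: 0.0133
```

>>> step_arm:
  increments:
    - [[0, -0.003, 0], 0, 0.0]
    - [[0, 0, 0], 0, 0.0]
    - [[0, 0, 0], 0, 0.0]

```text
clock: 11.7
tcp_pos: [0.5411, 0.0113, 0.0496]
ee_rot: [0.001, 0.995, -0.096, 0.002]
wrist_force: [-1.1, -3.9, 5.8]
gripper_width: 0.0132
```

>>> step_arm:
  increments:
    - [[0, -0.002, 0], 0, 0.0]
    - [[0, 0, 0], 0, 0.0]
    - [[0, 0, 0], 0, 0.0]

```text
clock: 12.0
tcp_pos: [0.5415, 0.0131, 0.0496]
ee_rot: [0.001, 0.995, -0.096, 0.002]
wrist_force: [-0.1, -4.7, 5.8]
gripper_width: 0.0131
```

>>> step_arm:
  increments:
    - [[0, -0.002, 0], 0, 0.0]
    - [[0, 0, 0], 0, 0.0]
    - [[0, 0, 0], 0, 0.0]

```text
clock: 12.3
tcp_pos: [0.5418, 0.0151, 0.0496]
ee_rot: [0.001, 0.995, -0.096, 0.002]
wrist_force: [0.3, -5.7, 5.5]
gripper_width: 0.0133
```

>>> step_arm:
  increments:
    - [[0, -0.001, 0], 0, 0.0]
    - [[0, 0, 0], 0, 0.0]
    - [[0, 0, 0], 0, 0.0]

```text
clock: 12.6
tcp_pos: [0.542, 0.016, 0.0496]
ee_rot: [0.002, 0.995, -0.096, 0.002]
wrist_force: [0.2, -5.5, 5.1]
gripper_width: 0.0131
```

>>> step_arm:
  increments:
    - [[0, -0.001, 0], 0, 0.0]
    - [[0, 0, 0], 0, 0.0]
    - [[0, 0, 0], 0, 0.0]

```text
clock: 12.9
tcp_pos: [0.5422, 0.0169, 0.0496]
ee_rot: [0.002, 0.995, -0.096, 0.002]
wrist_force: [-0.4, -5.1, 6.1]
gripper_width: 0.0134
```

Run:
```python
from h import *
f=eyes.grab_frame('side');cv2.imwrite('pics/s6.png',f[:,:,::-1]);cv2.imwrite('pics/s6z.png',cv2.resize(f[160:280,210:340,::-1],None,fx=5,fy=5,interpolation=cv2.INTER_CUBIC))
s=state();print(yaw(),s['tcp_pos'],s['wrist_force'],s['moment'],s['gripper_width'],s['clock'])
```

```text
(np.float64(-10.998196739652482), array([ 0.00327173, -0.00339678, -0.99998888])) [0.54219096 0.01689742 0.04963714] [-0.36441917 -4.90684943  6.45097434] [-0.72245116  0.12103834  0.06857533] 0.013588473144347156 12.95
```

View pics/s6z.png

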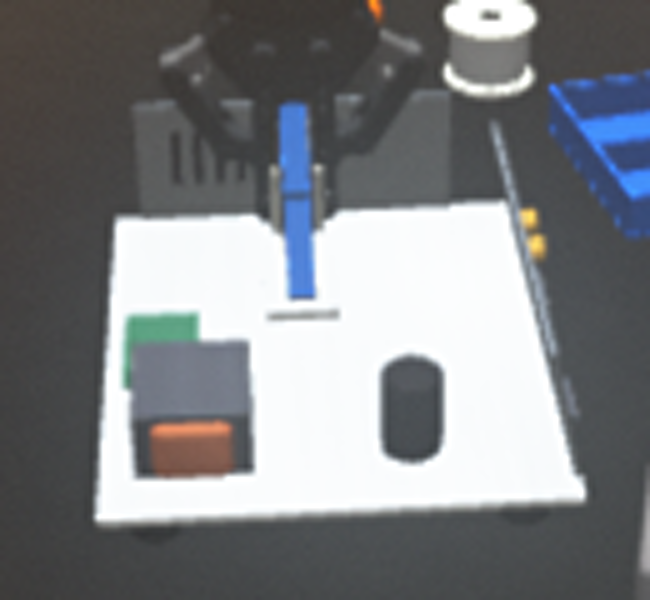

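>>> step_arm:
  increments:
    - [[0, -0.001, 0], 0, 0.0]
    - [[0, 0, 0], 0, 0.0]
    - [[0, 0, 0], 0, 0.0]

```text
clock: 13.25
tcp_pos: [0.5423, 0.0172, 0.0497]
ee_rot: [0.002, 0.995, -0.096, 0.002]
wrist_force: [-1.3, -7.2, 6.4]
gripper_width: 0.013
```

>>> step_arm:
  increments:
    - [[0, -0.001, 0], 0, 0.0]
    - [[0, 0, 0], 0, 0.0]
    - [[0, 0, 0], 0, 0.0]

```text
clock: 13.55
tcp_pos: [0.5423, 0.0173, 0.0498]
ee_rot: [0.003, 0.995, -0.095, 0.002]
wrist_force: [-1.8, -10.3, 7.2]
gripper_width: 0.0132
```

>>> step_arm:
  increments:
    - [[0, -0.001, 0], 0, 0.0]
    - [[0, 0, 0], 0, 0.0]
    - [[0, 0, 0], 0, 0.0]

```text
clock: 13.85
tcp_pos: [0.5424, 0.0174, 0.0498]
ee_rot: [0.004, 0.995, -0.095, 0.002]
wrist_force: [-2.1, -12.7, 8.4]
gripper_width: 0.0132
```

Run:
```python
from h import *
f=eyes.grab_frame('side');cv2.imwrite('pics/s7z.png',cv2.resize(f[160:220,220:320,::-1],None,fx=7,fy=7,interpolation=cv2.INTER_CUBIC))
s=state();print(yaw(),s['tcp_pos'],s['wrist_force'],s['moment'],s['clock'])
# predicted panel top edge ends in zoom coords
pan=np.array([.534,-.0665]);a=-.191;R=np.array([[np.cos(a),-np.sin(a)],[np.sin(a),np.cos(a)]])
for lean in(0,.05,.2):
  for x in(-.09,.07):
    p=np.r_[R@[x,.12-.066*np.sin(lean)]+pan,.025+.066*np.cos(lean)]; print(lean,x,(proj('side',[p])[0]-[220,160]+.5)*7-.5)
for x in(-.09,.07): print('foot',(proj('side',[np.r_[R@[x,.12]+pan,.025]])[0]-[220,160]+.5)*7-.5)
```

```text
(np.float64(-10.882604554020062), array([ 0.00239901, -0.00777917, -0.99996686])) [0.54239133 0.0174226  0.04983757] [ -1.42075465 -12.91086447   6.63192338] [-2.04755641  0.43654627  0.07985998] 13.9
0 -0.09 [114.60776322 147.8821459 ]
0 0.07 [557.91646807 129.91197895]
0.05 -0.09 [114.38309772 152.35914184]
0.05 0.07 [558.90074622 134.30854327]
0.2 -0.09 [113.89105655 168.27842813]
0.2 0.07 [561.8191029  149.97617851]
foot [126.34743053 305.47402681]
foot [555.35806651 286.9931318 ]
```

View pics/s7z.png

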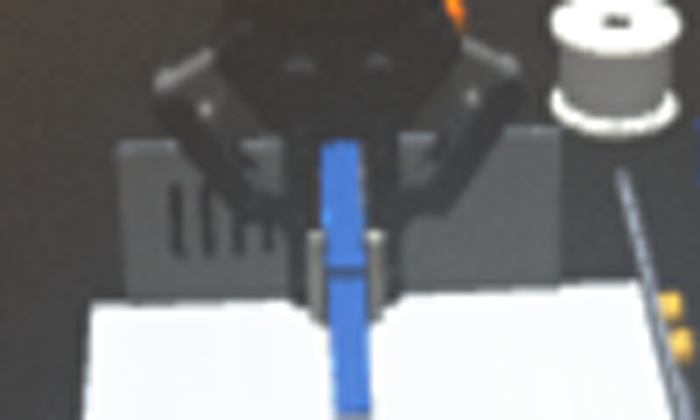

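>>> step_arm:
  increments:
    - [[0, 0.004, 0], 0, 0.0]
    - [[0, 0.005, 0], 0, 0.0]
    - [[0, 0.01, 0], 0, 0.0]
    - [[0, 0.012, 0], 0, 0.0]
    - [[0, 0.012, 0], 0, 0.0]
    - [[0, 0, 0], 0, 0.0]
    - [[0, 0, 0], 0, 0.0]

```text
clock: 14.6
tcp_pos: [0.5348, -0.0212, 0.0496]
ee_rot: [0.0, 0.995, -0.097, 0.002]
wrist_force: [0.7, -1.9, 6.1]
gripper_width: 0.0135
```

Run:
```python
from h import *
f=eyes.grab_frame('side');cv2.imwrite('pics/s8z.png',cv2.resize(f[160:220,220:320,::-1],None,fx=7,fy=7,interpolation=cv2.INTER_CUBIC))
s=state();print(yaw(),s['tcp_pos'],s['wrist_force'],s['moment'],s['clock'])
```

```text
(np.float64(-11.10265920782478), array([ 3.91533895e-03, -9.97699105e-04, -9.99991837e-01])) [ 0.53474938 -0.02115528  0.049619  ] [-0.81119267 -1.74272046  5.66765646] [-0.23564098  0.07921859 -0.0982451 ] 14.65
```

View pics/s8z.png

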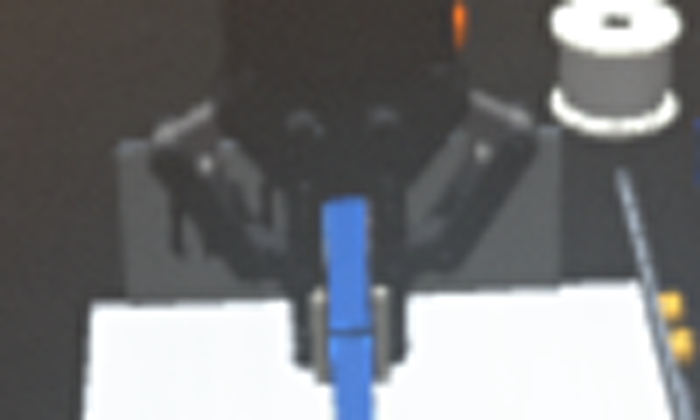

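The panel top edge stays at about (115,145)–(558,128) in the zoom, so it holds square with the square drawn away. Next I lift and turn.

>>> step_arm:
  increments:
    - [[0, 0, -0.015], 0, 0.0]
    - [[0, 0, -0.03], 0, 0.0]
    - [[0, 0, -0.03], 0, 0.0]
    - [[0, 0, -0.03], 0, 0.0]
    - [[0, 0, 0], 8.5, 0.0]
    - [[0, 0, 0], 8.5, 0.0]
    - [[0, 0, 0], 8.5, 0.0]
    - [[0, 0, 0], 8.5, 0.0]

```text
clock: 15.45
tcp_pos: [0.5327, -0.0202, 0.1529]
ee_rot: [-0.0, 0.922, -0.386, -0.0]
wrist_force: [-0.4, -0.1, -2.5]
gripper_width: 0.0137
```

>>> step_arm:
  increments:
    - [[0, 0, 0], 8.5, 0.0]
    - [[0, 0, 0], 8.5, 0.0]
    - [[0, 0, 0], 8.5, 0.0]
    - [[0, 0, 0], 8.5, 0.0]
    - [[0, 0, 0], 8.5, 0.0]
    - [[0, 0, 0], 8.5, 0.0]
    - [[0, 0, 0], 5, 0.0]
    - [[0, 0, 0], 0, 0.0]

```text
clock: 16.25
tcp_pos: [0.5328, -0.0203, 0.1528]
ee_rot: [-0.0, -0.636, 0.772, 0.0]
wrist_force: [-0.1, -0.8, -2.2]
gripper_width: 0.0133
```

>>> step_arm:
  increments:
    - [[0, 0, 0], 0, 0.0]
    - [[0, 0, 0], 0, 0.0]

```text
clock: 16.45
tcp_pos: [0.533, -0.0205, 0.1531]
ee_rot: [-0.0, -0.636, 0.772, 0.0]
wrist_force: [-0.5, 1.0, -2.0]
gripper_width: 0.0131
```

Run:
```python
from h import *
s=state();print(yaw(),s['tcp_pos'],s['wrist_force'],s['qpos'],s['gripper_width'],s['clock'])
a=-.191;R=np.array([[np.cos(a),-np.sin(a)],[np.sin(a),np.cos(a)]]);t=R@[.035,-.010]+[.534,-.0675];print(t)
print(tool(np.r_[t,.055]-s['tcp_pos']))
```

```text
(np.float64(-101.00655093455715), array([-2.93480232e-04,  6.58105271e-05, -9.99999955e-01])) [ 0.53296267 -0.02045645  0.15308431] [-0.46015991  1.0245418  -1.96994671] [-1.68863777e-01  2.80770132e-01  1.73354318e+00  1.72148200e-05
  1.12757971e+00  1.59402572e+00] 0.013063601873939401 16.45
[ 0.56646511 -0.08396258]
[ 0.05594247 -0.04504033  0.09807029]
```

>>> step_arm:
  increments:
    - [[0.028, -0.0225, 0], 0, 0.0]
    - [[0.028, -0.0225, 0], 0, 0.0]
    - [[0, 0, 0.03], 0, 0.0]
    - [[0, 0, 0.03], 0, 0.0]
    - [[0, 0, 0.025], 0, 0.0]
    - [[0, 0, 0.012], 0, 0.0]
    - [[0, 0, 0], 0, 0.0]
    - [[0, 0, 0], 0, 0.0]

```text
clock: 17.25
tcp_pos: [0.5673, -0.0843, 0.057]
ee_rot: [0.0, -0.636, 0.772, -0.001]
wrist_force: [0.1, -0.5, -1.8]
gripper_width: 0.0135
```

Run:
```python
from h import *
f=eyes.grab_frame('side');cv2.imwrite('pics/s9z.png',cv2.resize(f[150:280,200:340,::-1],None,fx=4.5,fy=4.5,interpolation=cv2.INTER_CUBIC))
s=state();print(yaw(),s['tcp_pos'],s['wrist_force'],s['clock'])
```

```text
(np.float64(-101.0564856989085), array([ 2.61719207e-03, -8.18079034e-04, -9.99996241e-01])) [ 0.56769408 -0.08437967  0.05754681] [-0.34341477 -0.08388051 -1.68701343] 17.3
```

View pics/s9z.png

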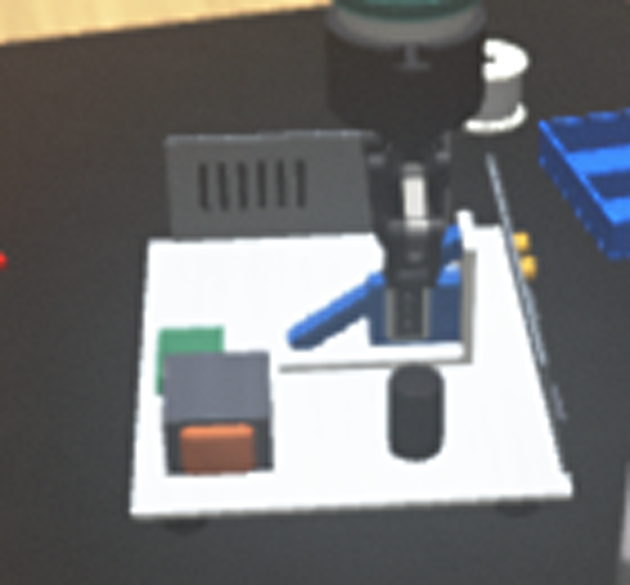

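>>> step_arm:
  increments:
    - [[0, 0, 0.004], 0, 0.0]
    - [[0, 0, 0.002], 0, 0.0]
    - [[0, 0, 0], 0, 0.0]

```text
clock: 17.6
tcp_pos: [0.5665, -0.0841, 0.0505]
ee_rot: [0.0, -0.636, 0.772, -0.0]
wrist_force: [0.2, 0.5, -1.2]
gripper_width: 0.0133
```

>>> step_arm:
  increments:
    - [[0, 0, 0.001], 0, 0.0]
    - [[0, 0, 0], 0, 0.0]

```text
clock: 17.8
tcp_pos: [0.5667, -0.0842, 0.0496]
ee_rot: [0.0, -0.636, 0.772, -0.0]
wrist_force: [0.8, -0.0, 0.4]
gripper_width: 0.013
```

>>> step_arm:
  increments:
    - [[0, 0, 0.001], 0, 0.0]
    - [[0, 0, 0], 0, 0.0]

```text
clock: 18.0
tcp_pos: [0.5667, -0.0842, 0.0496]
ee_rot: [0.0, -0.636, 0.772, -0.0]
wrist_force: [-2.3, 0.4, 6.1]
gripper_width: 0.013
```

>>> step_arm:
  increments:
    - [[0, -0.006, 0], 0, 0.0]
    - [[0, -0.006, 0], 0, 0.0]
    - [[0, -0.006, 0], 0, 0.0]
    - [[0, -0.005, 0], 0, 0.0]
    - [[0, 0, 0], 0, 0.0]
    - [[0, 0, 0], 0, 0.0]

```text
clock: 18.6
tcp_pos: [0.5868, -0.088, 0.0496]
ee_rot: [-0.001, -0.636, 0.772, 0.002]
wrist_force: [-7.0, 1.7, 10.6]
gripper_width: 0.0131
```

>>> step_arm:
  increments:
    - [[0, -0.003, 0], 0, 0.0]
    - [[0, 0, 0], 0, 0.0]
    - [[0, 0, 0], 0, 0.0]

```text
clock: 18.9
tcp_pos: [0.587, -0.088, 0.0498]
ee_rot: [-0.003, -0.636, 0.772, 0.004]
wrist_force: [-12.8, 1.9, 16.4]
gripper_width: 0.0135
```

>>> step_arm:
  increments:
    - [[0, -0.002, 0], 0, 0.0]
    - [[0, 0, 0], 0, 0.0]
    - [[0, 0, 0], 0, 0.0]

```text
clock: 19.2
tcp_pos: [0.5871, -0.088, 0.0499]
ee_rot: [-0.004, -0.636, 0.772, 0.005]
wrist_force: [-15.8, 2.8, 18.8]
gripper_width: 0.013
```

Run:
```python
from h import *
f=eyes.grab_frame('side');cv2.imwrite('pics/s10z.png',cv2.resize(f[150:280,210:340,::-1],None,fx=4.6,fy=4.6,interpolation=cv2.INTER_CUBIC))
f=eyes.grab_frame('top');cv2.imwrite('pics/t10z.png',cv2.resize(f[160:300,190:350,::-1],None,fx=4.2,fy=4.2,interpolation=cv2.INTER_CUBIC))
s=state();print(yaw(),s['tcp_pos'],s['wrist_force'],s['moment'],s['clock'])
```

```text
(np.float64(-101.0396655182357), array([-0.01304689,  0.0024249 , -0.99991195])) [ 0.58714414 -0.08802995  0.04989477] [-15.3276384    2.54720069  19.62488369] [ 0.35969232  2.28947565 -0.04318887] 19.3
```

View pics/s10z.png

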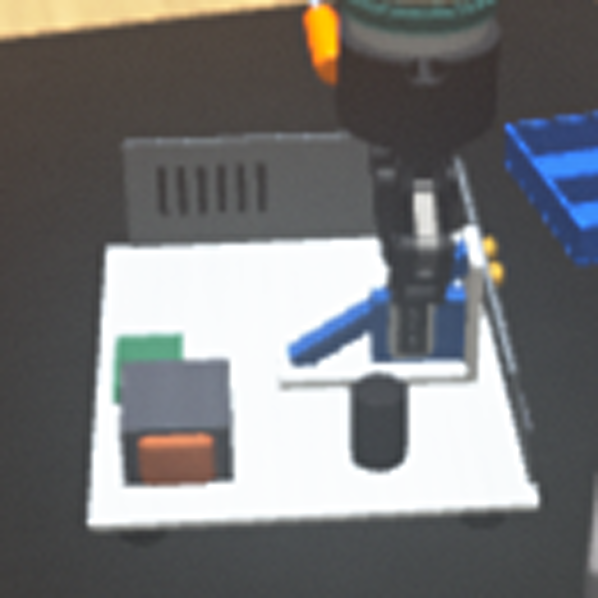

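View pics/t10z.png

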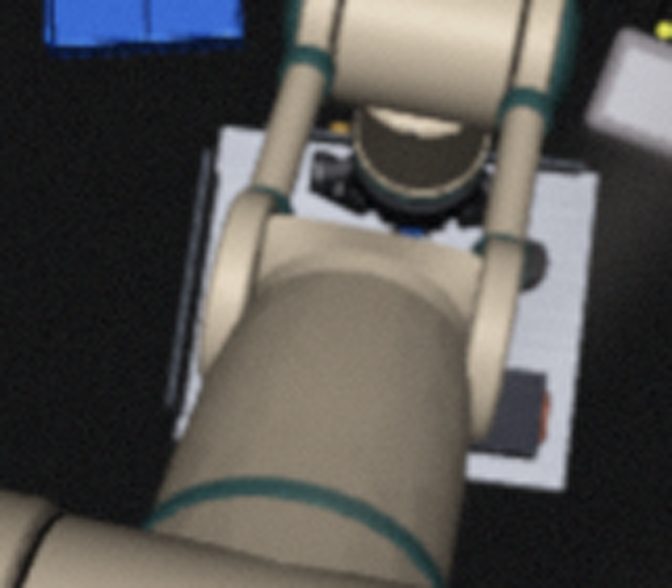

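Run:
```python
from h import *
np.set_printoptions(precision=1,suppress=True)
f=eyes.grab_frame('side');cv2.imwrite('pics/s11.png',f[:,:,::-1]);cv2.imwrite('pics/s11z.png',cv2.resize(f[170:260,280:340,::-1],None,fx=6.6,fy=6.6,interpolation=cv2.INTER_CUBIC))
pan=np.array([.534,-.0665]);a=-.191;R=np.array([[np.cos(a),-np.sin(a)],[np.sin(a),np.cos(a)]])
Z=lambda p:(proj('side',[p])[0]-[280,170]+.5)*6.6-.5
for y in(.09,-.01,-.028,-.11):
    print('foot',y,Z(np.r_[R@[.1,y]+pan,.025]),*[(l,Z(np.r_[R@[.1-.066*np.sin(l),y]+pan,.025+.066*np.cos(l)])) for l in(0,.1,.2)])
s=state();d=(R.T@(s['tcp_pos'][:2]-pan));print('tcp pan mm',d*1000)
for off in (.03,.035,.04,.045):
    print(off,'heel corner',Z(np.r_[R@[d[0]+off,d[1]-.018]+pan,.025]),'top',Z(np.r_[R@[d[0]+off,d[1]-.018]+pan,.095]))
```

```text
foot 0.09 [212.8 240.5] (0, array([218.2,  90.1])) (0.1, array([200.8,  91.5])) (0.2, array([183.4,  94.5]))
foot -0.01 [250.4 385.9] (0, array([257.9, 227. ])) (0.1, array([238.8, 228.7])) (0.2, array([219.8, 232. ]))
foot -0.028 [257.9 414.8] (0, array([265.8, 254.4])) (0.1, array([246.4, 256.1])) (0.2, array([227.1, 259.4]))
foot -0.11 [295.  559.4] (0, array([305.4, 391.9])) (0.1, array([284.4, 393.8])) (0.2, array([263.5, 397.4]))
tcp pan mm [ 56.2 -11. ]
0.03 heel corner [219.3 418.4] top [226.2 247.7]
0.035 heel corner [233.5 417.7] top [240.9 247. ]
0.04 heel corner [247.7 417. ] top [255.7 246.4]
0.045 heel corner [261.8 416.4] top [270.4 245.7]
```

View pics/s11z.png

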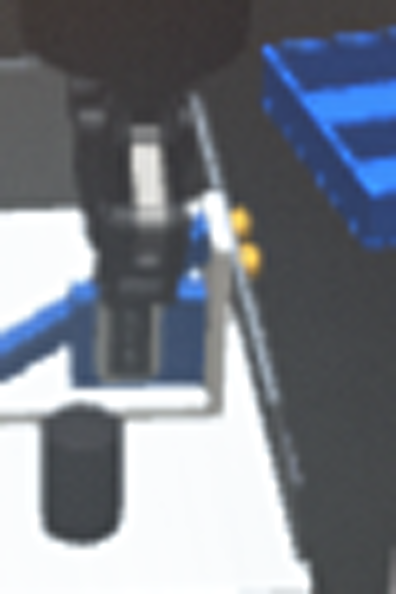

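>>> step_arm:
  increments:
    - [[0, 0, -0.001], 0, 0.0]
    - [[0, 0, 0], 0, 0.0]
    - [[0, 0, 0], 0, 0.0]

```text
clock: 19.65
tcp_pos: [0.5935, -0.0894, 0.0496]
ee_rot: [-0.0, -0.636, 0.772, 0.0]
wrist_force: [-3.6, 0.9, 4.3]
gripper_width: 0.013
```

>>> step_arm:
  increments:
    - [[0, 0, -0.001], 0, 0.0]
    - [[0, 0, 0], 0, 0.0]
    - [[0, 0, 0], 0, 0.0]

```text
clock: 19.95
tcp_pos: [0.5941, -0.0895, 0.0499]
ee_rot: [-0.0, -0.636, 0.772, 0.0]
wrist_force: [-0.7, 0.8, -2.4]
gripper_width: 0.0133
```

>>> step_arm:
  increments:
    - [[0, -0.002, 0], 0, 0.0]
    - [[0, 0, 0], 0, 0.0]
    - [[0, 0, 0], 0, 0.0]

```text
clock: 20.25
tcp_pos: [0.5959, -0.0899, 0.05]
ee_rot: [-0.0, -0.636, 0.772, 0.0]
wrist_force: [-1.9, 0.3, -2.8]
gripper_width: 0.0131
```

Run:
```python
from h import *
np.set_printoptions(precision=3,suppress=True)
f=eyes.grab_frame('side');cv2.imwrite('pics/s12.png',f[:,:,::-1]);cv2.imwrite('pics/s12z.png',cv2.resize(f[170:260,280:340,::-1],None,fx=6.6,fy=6.6,interpolation=cv2.INTER_CUBIC))
s=state();print(yaw(),s['tcp_pos'],s['wrist_force'],s['moment'],s['clock'])
```

```text
(np.float64(-101.08287542375835), array([-0.001,  0.   , -1.   ])) [ 0.596 -0.09   0.05 ] [-1.4    0.747 -2.754] [0.023 0.234 0.015] 20.3
```

View pics/s12z.png

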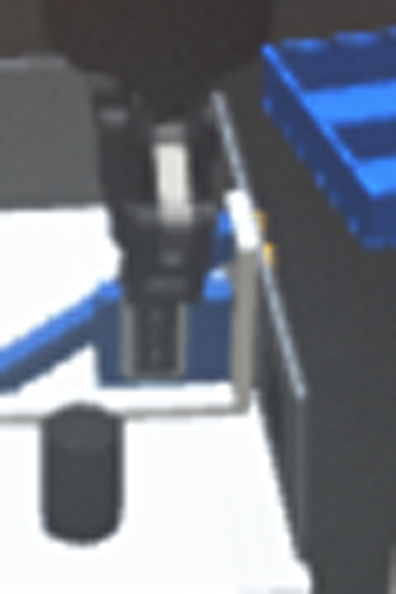

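>>> step_arm:
  increments:
    - [[0, -0.0015, 0], 0, 0.0]
    - [[0, 0, 0], 0, 0.0]
    - [[0, 0, 0], 0, 0.0]

```text
clock: 20.6
tcp_pos: [0.5973, -0.0902, 0.0502]
ee_rot: [-0.0, -0.636, 0.772, 0.0]
wrist_force: [-2.0, 0.6, -3.4]
gripper_width: 0.0135
```

>>> step_arm:
  increments:
    - [[0, -0.001, 0], 0, 0.0]
    - [[0, 0, 0], 0, 0.0]
    - [[0, 0, 0], 0, 0.0]

```text
clock: 20.9
tcp_pos: [0.5983, -0.0904, 0.0502]
ee_rot: [-0.0, -0.636, 0.772, 0.0]
wrist_force: [-2.1, -0.1, -3.7]
gripper_width: 0.0133
```

>>> step_arm:
  increments:
    - [[0, -0.001, 0], 0, 0.0]
    - [[0, 0, 0], 0, 0.0]
    - [[0, 0, 0], 0, 0.0]

```text
clock: 21.2
tcp_pos: [0.5989, -0.0905, 0.0503]
ee_rot: [-0.0, -0.636, 0.772, 0.0]
wrist_force: [-3.1, -0.2, -2.4]
gripper_width: 0.0134
```

>>> step_arm:
  increments:
    - [[0, -0.001, 0], 0, 0.0]
    - [[0, 0, 0], 0, 0.0]
    - [[0, 0, 0], 0, 0.0]

```text
clock: 21.5
tcp_pos: [0.599, -0.0906, 0.0503]
ee_rot: [-0.001, -0.636, 0.772, 0.001]
wrist_force: [-5.8, 1.4, 0.3]
gripper_width: 0.0125
```

>>> step_arm:
  increments:
    - [[0, 0, 0.001], 0, 0.0]
    - [[0, 0, 0], 0, 0.0]
    - [[0, 0, 0], 0, 0.0]

```text
clock: 21.8
tcp_pos: [0.599, -0.0906, 0.0496]
ee_rot: [-0.001, -0.636, 0.772, 0.001]
wrist_force: [-6.1, 0.8, 2.5]
gripper_width: 0.0134
```

>>> step_arm:
  increments:
    - [[0, 0, 0.0005], 0, 0.0]
    - [[0, 0, 0], 0, 0.0]
    - [[0, 0, 0], 0, 0.0]

```text
clock: 22.1
tcp_pos: [0.599, -0.0905, 0.0496]
ee_rot: [-0.001, -0.636, 0.772, 0.001]
wrist_force: [-7.1, 1.0, 4.1]
gripper_width: 0.0131
```

>>> step_arm:
  increments:
    - [[0, -0.0005, 0], 0, 0.0]
    - [[0, 0, 0], 0, 0.0]
    - [[0, 0, 0], 0, 0.0]

```text
clock: 22.4
tcp_pos: [0.599, -0.0905, 0.0497]
ee_rot: [-0.001, -0.636, 0.772, 0.001]
wrist_force: [-7.8, 0.9, 5.5]
gripper_width: 0.0132
```

Run:
```python
from h import *
np.set_printoptions(precision=3,suppress=True)
f=eyes.grab_frame('side');cv2.imwrite('pics/s13z.png',cv2.resize(f[160:280,215:345,::-1],None,fx=5,fy=5,interpolation=cv2.INTER_CUBIC))
s=state();print(yaw(),s['tcp_pos'],s['wrist_force'],s['moment'],s['clock'])
a=-.191;R=np.array([[np.cos(a),-np.sin(a)],[np.sin(a),np.cos(a)]]);print(R.T@(s['tcp_pos'][:2]-[.534,-.0675]))
pan=np.array([.534,-.0665])
Z=lambda p:(proj('side',[p])[0]-[215,160]+.5)*5-.5
for y in(.09,-.028,-.11):
    print('foot',y,Z(np.r_[R@[.1,y]+pan,.025]),*[(l,Z(np.r_[R@[.1-.066*np.sin(l),y]+pan,.025+.066*np.cos(l)])) for l in(0,.1)])
```

```text
(np.float64(-101.06100114244512), array([-0.003,  0.   , -1.   ])) [ 0.599 -0.091  0.05 ] [-7.552  0.832  5.723] [0.184 1.181 0.092] 22.45
[ 0.068 -0.01 ]
foot 0.09 [486.118 232.042] (0, array([490.202, 118.106])) (0.1, array([476.968, 119.222]))
foot -0.028 [520.226 364.156] (0, array([526.215, 242.621])) (0.1, array([511.52, 243.9 ]))
foot -0.11 [548.387 473.695] (0, array([556.214, 346.797])) (0.1, array([540.31 , 348.221]))
```

View pics/s13z.png

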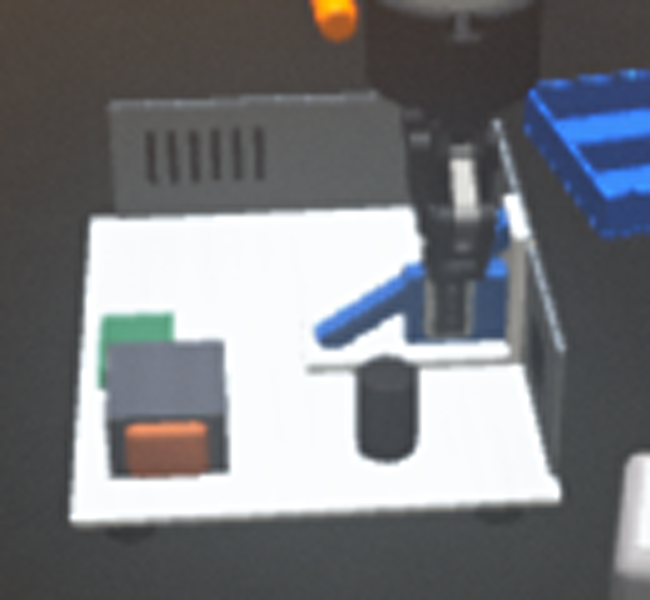

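```bash
python3 -c "
from h import *
print(bot.finish_job()); s=state(); print(s['clock'],s['wrist_force'],s['tcp_pos'],s['gripper_width'])"
```

```text
the job is handed in; nothing more can be done
None
the job is handed in; nothing more can be done
```

I handed the job in at about 22.5 s of the 48 s allowed. The square is still gripped at 70 N and pressed into the corner under the rear panel. The hand-in gave no verdict, and the arm could not be read afterwards.

- **Side panel:** I pressed the square in until it hit a hard stop (about 13 N). The panel's top edge then matched the projection for a square panel. After I drew the square back about 39 mm, the panel stayed put.
- **Rear panel:** The first push jammed by friction on the floor, with the heel well short of the hinge: 16 N sideways, 19 N downwards. I eased the downward force, slid the square home just above the floor until it stopped hard, then pressed it down again.
- **Last checks:** The wrist read about 7.6 N against the push and 5.7 N upwards. The TCP was at floor-contact height, and its tilt was about 0.003 rad. In the picture the heel sits at the panel's foot and both panels look square to the floor. The capacitor was where it had been, and nothing showed the other bystanders had been touched.
- **Disagreements:** The final TCP distance to the rear hinge line came out 32 mm by my chassis estimate, against about 35 mm at the side panel. That is within the 2–4 mm calibration error (the two cameras put the chassis 4 mm apart in y), or the square slipped slightly in the grip. I could only judge panel lean from the images, not measure it.

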